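Scoop the last chestnut out of the pantry bin

TASK

Take the hand scoop by its wooden grip and scoop up the last chestnut lying in the pantry bin, using the bin's corner beside it as the backstop so that it slides onto the scoop. Lift it out and stand the scoop level on the worktop beside the bin with the chestnut in it, and let go. Do not touch the chestnut with the fingers, and leave the bottle stopper in the bin.

Things in the scene. Friction and masses are not known exactly. Their poses are not given: they have to be found in the camera images.
- bin: Open light-wood bin, fixed, outside 252 (x) x 272 (y) x 50 mm high, walls and floor 5 mm thick, square corners. Origin: centre of its underside, z up; inner floor at z = 5, inner wall faces at x = +-121, y = +-131 mm. The chestnut is near one of the two corners on its +x side, the stopper near the other.
- scoop: Steel scoop in the bin, 0.14 kg. Origin on the underside of its floor, z up, x to the nose. Floor flat, 2 mm thick, 70 mm wide from x = -55 to 15, then a 90 degree point to x = 50 mm that fits a square corner. Side walls 32 mm high up to x = 15 mm, none on the nose. Dark wooden grip upright at x = -48, y = 0: 24 (x) by 14 mm (y), z = 36 to 114 mm; pinch it across y near z = 90 mm.
- chestnut: Brown rigid chestnut with a pale flat foot, 34 mm across, 27 mm tall, about 18 g, standing on its foot. Origin: centre of the foot, z up. Pushed over open floor it slides away; stopped by the walls, it rides up onto the scoop's thin floor. It stays there, also on the nose, while the scoop is kept level.
- stopper: Bottle stopper standing in the bin: cork 22 mm across with a white cap 28 mm across, 36 mm tall. Origin at the centre of its underside. To be left in the bin.
Not all that is in view belongs to the job. What is shaped like the scoop but green, orange or purple is not meant.

How it is judged:
By the outcome, as a careful person would: the job done as asked, in the order asked, and still so for the second after the job is handed in, with the robot touching nothing.
It also fails if it takes over 51 s, if anything falls off the work surface, if the arm or the gripper's body presses on something with over 40 N, if the wrist force passes 120 N, or if a joint passes its speed limit or range.

ROBOT

A 6-joint arm with a two-finger parallel gripper is mounted at the origin on a cart in front of the work surface, level with it; the furniture and walls round the work are solid. World frame = base frame: x ahead of the robot, y to its left, z up, the work surface at z = 0. Lengths are in mm, angles in rad, forces in N, time in s.
With the tool pointing down it reaches from about 350 to 975 mm from the base axis. Payload 7.1 kg.
Tool frame: the origin (TCP) lies midway between the tips of the shut fingers; the grasp point (between the pads) lies 19 mm behind it (ctrl.grip_point_offset is the distance from the TCP to the grasp point, in mm); z points along the fingers, y is the line along which they close (so a half turn about z gives the same grasp; the last joint's range is limited). The gripper opens to 88 mm and grips with 3 to 60 N. Pads are 20 mm wide; open, the fingers measure 115 mm over their backs; the gripper's body (75 mm by 178 mm) begins 61 mm behind the grasp point.
Start: joints at [1.125, 0.423, 1.63, -0, 1.089, -0.019], TCP at [258.693, 568.931, 222.675] pointing down, gripper open.
Joint ranges: [-3, 3], [-0.9, 2.11], [0.09, 2.58], [-1.31, 4.45], [0.11, 2.69], [-2.54, 2.54]. Speed limits (rad/s): [2.39, 2.39, 3.01, 3.14, 3.14, 3.14].

INTERFACE

Orientations are given as a rotation vector (axis times angle).
In Python, from workcell import get_obs, optics, close_job, spotter, ctrl gives the robot as it stands. The module is installed in compiled form; this text tells all that it offers.
- The arm moves only by the tool move_arm, never from a script. Its argument "rows" is a list of rows, each a list of 5 numbers: the shift along the tool's x, y, z in cm, then the turn about the tool's z in degrees, then the opening in per cent of the stroke, from 0 (shut) to 100 (fully open). A call has 1 to 10 rows; each row shifts and turns the commanded pose from where the row before left it, along the tool's axes as they then stand; what a row does not reach is not made up. A row lasts 1/8 s, in which the tool goes at most 62.5 mm and 10.7 degrees, less where a joint would pass 70% of its speed; a pose out of reach is approached as far as the arm can. A call with a gripper value outside its range is refused whole. The fingers move at their own pace and stop on an object; the grip force is fixed at half the most. Time passes only in rows, so rows that do not move let the fingers close. It gives the time, the measured TCP pose, the force, the opening and the grip force at its end, in the units of the state.
- get_obs(): the state, without advancing time (a new reading comes with each control period).
- optics.get_image(name): name is "scene" or "top" or "wrist"; returns the picture (384x512x3 uint8, blue, green, red); there is no depth.
- optics.calibration(name): a dict with "camera_matrix" (3x3 intrinsics, pixels), "distortion" ([k1, k2, p1, p2, k3] as OpenCV has them; the pictures are not rectified), "xyz" and "orientation" of the camera in the world. Camera axes: x right, y down, z forward; pixel columns grow to the right and rows downward; lengths in mm; the calibration is good to about 2 mm. A picture is of the moment at which its call begins: read the wrist's pose just before it. calibration takes no time and is no camera call; for the wrist camera it gives the pose at the moment of the call.
- close_job(): hands the job in; it is judged then, once.
Trained networks look in the newest picture that a camera, given by its name, has taken for a name from the list of things; names that differ only in an ending like _2 or _b are one class to them, and where a whole thing is asked for, a point or a joint stands for the part that bears it (a point fixed in the world has none). Each returns a list of dicts, best first, with "conf" (0 to 1); they miss things now and then, are a little off and sometimes report something else, mostly with a low value. They report only what shows in the picture. A call takes as long as a camera call. They do not tell look-alikes from the thing itself.
- spotter.find_in(camera, label): "point" ([column, row] in pixels, amid what is visible of it).
- spotter.regions_of(camera, label): "region" (384x512 bool, what is visible of it) and "point" ([column, row] in pixels, amid what is visible of it).
The state is a dict: "t": time; "qpos": joint angles; "qvel": joint speeds; "joint_torque": joint torques, N m; "ee_pos": TCP position; "orientation": TCP orientation; "ft_force": force on the tool from outside, world axes, zero at the start; "moment": the same for the moment, N m; "width": finger opening in mm; "grasp_force": force on a finger pad.
Only numpy, scipy, OpenCV 4.12 (cv2) and the standard library are available. Lean on these libraries where they do the work, as an engineer would, in place of code of your own. Each camera call takes 0.05 s, during which the arm holds its last target. There are 200 camera calls.

## Working session

There is one attempt and no reset: what is moved stays moved. The work goes in short steps, Python scripts to look and compute and a tool call to move; the robot and the scene stay as the last step left them, time stands still between calls to the robot, and variables do not carry over. Pictures are saved under pics/ and viewed, at most 14 in all, crops included, and the job is handed in when it is done.

Besides the shell and the picture viewer there is one more tool, called after "Emit:" as name(argument=value, ...), one argument or row to a line, values as JSON. move_arm: Moves the arm, as the interface text tells. Its arguments: {"type":"object","properties":{"rows":{"type":"array","items":{"type":"array","items":{"type":"number"}}}},"required":["rows"]}

```bash
mkdir -p pics
cat > h.py <<'E'
import numpy as np, cv2
from scipy.spatial.transform import Rotation as R
from workcell import get_obs, optics, close_job, spotter, ctrl
def cam(n):
    c=optics.calibration(n); o=np.array(c["orientation"],float)
    M=o if o.shape==(3,3) else R.from_rotvec(o).as_matrix()
    return np.array(c["camera_matrix"]),np.array(c["distortion"]),np.array(c["xyz"]),M
def ray(n,px,z):
    K,D,t,M=cam(n); p=cv2.undistortPoints(np.array(px,float).reshape(-1,1,2),K,D).reshape(-1,2)
    d=np.c_[p,np.ones(len(p))]@M.T
    return t+d*((z-t[2])/d[:,2])[:,None]
def proj(n,P):
    K,D,t,M=cam(n); rv=R.from_matrix(M.T).as_rotvec()
    return cv2.projectPoints(np.array(P,float).reshape(-1,1,3),rv,-M.T@t,K,D)[0].reshape(-1,2)
E
python3 - <<'E'
from h import *
for n in("top","scene"):
    cv2.imwrite(f"pics/{n}0.png",optics.get_image(n))
    print(n,optics.calibration(n))
    for l in("bin","scoop","chestnut","stopper"):
        print(l,[(np.round(r["point"],1).tolist(),round(r["conf"],2)) for r in spotter.find_in(n,l)])
print(get_obs())
E
```

```text
top {'camera_matrix': array([[484.51572749,   0.        , 250.0825155 ],
       [  0.        , 484.51572749, 194.6794324 ],
       [  0.        ,   0.        ,   1.        ]]), 'distortion': array([0.01277845, 0.        , 0.        , 0.        , 0.        ]), 'xyz': array([ 390.47692731,    8.59387626, 1158.83661167]), 'orientation': array([-2.14460099,  2.14690834, -0.15764188])}
bin [([269.9, 194.7], 0.71)]
scoop [([258.4, 223.3], 0.92), ([373.7, 259.3], 0.82), ([113.8, 249.5], 0.68), ([377.4, 178.1], 0.56)]
chestnut [([259.3, 223.2], 0.55), ([227.7, 157.2], 0.53)]
stopper [([302.5, 163.8], 0.67)]
scene {'camera_matrix': array([[453.37721949,   0.        , 251.51397956],
       [  0.        , 453.37721949, 182.59259187],
       [  0.        ,   0.        ,   1.        ]]), 'distortion': array([-0.08684883,  0.        ,  0.        ,  0.        ,  0.        ]), 'xyz': array([ -69.79355826,  154.12836619, 1234.97524391]), 'orientation': array([-1.8021945 ,  2.12694013, -0.52915198])}
bin [([276.6, 177.2], 0.6)]
scoop [([369.7, 212.8], 0.89), ([271.7, 199.5], 0.86), ([354.6, 155.1], 0.66)]
chestnut []
stopper []
{'t': 0.5, 'qpos': array([ 1.12497947e+00,  4.23150974e-01,  1.62993413e+00, -4.73211414e-06,
        1.08858017e+00, -1.90225746e-02]), 'qvel': array([ 0.00051661, -0.00068873, -0.0022159 ,  0.00202636, -0.00109043,
       -0.00049034]), 'joint_torque': array([-6.11942723e-04, -5.44154441e+01, -2.73808461e+01,  6.42609783e-02,
        1.77779887e-02, -4.94545588e-05]), 'ee_pos': array([258.69714753, 568.9083702 , 222.62977362]), 'orientation': array([-6.65324206e-01, -3.07032061e+00,  1.12517189e-04]), 'ft_force': array([ 0.66160769,  0.42567838, -0.68752364]), 'moment': array([ 0.02533359,  0.00904785, -0.00526938]), 'grasp_force': 0.0, 'width': 87.89134951181335}
```

View pics/top0.png

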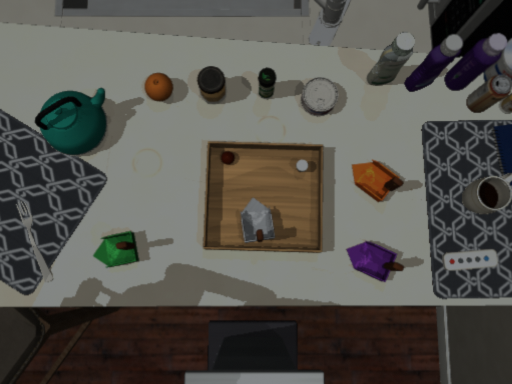

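View pics/scene0.png

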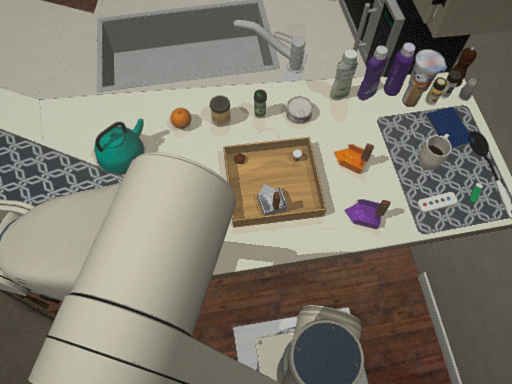

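```bash
cat > fit.py <<'E'
from h import *
from scipy.optimize import minimize
def boxc(x0,x1,y0,y1,z0,z1): return np.array([[x,y,z] for x in(x0,x1) for y in(y0,y1) for z in(z0,z1)],float)
BIN=[boxc(-126,126,-136,136,0,50)]
BODY=[np.array([[-55,35,0],[-55,-35,0],[15,-35,0],[15,35,0],[50,0,0]],float),boxc(-55,15,33,35,0,32),boxc(-55,15,-35,-33,0,32),boxc(-57,-55,-35,35,0,32),boxc(-60,-36,-7,7,36,114)]
def mask(n,parts,x,y,a,z,s=4):
    m=np.zeros((384*s,512*s),np.uint8); Rz=R.from_euler('z',a).as_matrix()
    for p in parts:
        q=proj(n,p@Rz.T+[x,y,z]); h=cv2.convexHull(q.astype(np.float32)).reshape(-1,2)
        cv2.fillConvexPoly(m,np.round((h+.5)*s).astype(np.int32),1)
    return m.astype(bool)
def fit(n,parts,reg,x0,z):
    big=cv2.resize(reg.astype(np.uint8),None,fx=4,fy=4,interpolation=cv2.INTER_NEAREST).astype(bool)
    f=lambda v:1-(lambda m:(m&big).sum()/(m|big).sum())(mask(n,parts,v[0],v[1],v[2]/100,z))
    best=min((minimize(f,[x0[0]+dx,x0[1]+dy,x0[2]*100+da],method='Nelder-Mead',options=dict(initial_simplex=[[x0[0]+dx,x0[1]+dy,x0[2]*100+da],[x0[0]+dx+8,x0[1]+dy,x0[2]*100+da],[x0[0]+dx,x0[1]+dy+8,x0[2]*100+da],[x0[0]+dx,x0[1]+dy,x0[2]*100+da+8]],xatol=.1,fatol=1e-4)) for dx,dy,da in((0,0,0),(5,-5,10),(-5,5,-10))),key=lambda r:r.fun)
    return best.x[0],best.x[1],best.x[2]/100,1-best.fun
E
python3 - <<'E'
from fit import *
im=optics.get_image("top")
def reg(l,pt):
    rs=spotter.regions_of("top",l); r=min(rs,key=lambda r:np.hypot(*(np.array(r["point"])-pt))); print(l,r["point"],r["conf"],r["region"].sum()); return r["region"]
b=reg("bin",(265,196)); s=reg("scoop",(258,222)); c=reg("chestnut",(228,157)); k=reg("stopper",(302,165))
u=np.zeros(b.shape,np.uint8);u[b|s|c|k]=1
cn,_=cv2.findContours(u,cv2.RETR_EXTERNAL,cv2.CHAIN_APPROX_NONE); h=np.zeros_like(u); cv2.fillPoly(h,[cv2.convexHull(max(cn,key=len))],1)
g=ray("top",[[265,196],[258,222]],20)
pb=fit("top",BIN,h>0,(*g[0,:2],0.0),0); print("bin",pb)
ps=fit("top",BODY,s,(*g[1,:2],0.0),5); print("scoop",ps)
for n,r,z in(("chest",c,18),("stop",k,36)):
    ys,xs=np.nonzero(r); print(n,ray("top",[[xs.mean(),ys.mean()]],z))
x0,y0,w,hh=195,130,140,130; S=4
o=cv2.resize(im,None,fx=S,fy=S,interpolation=cv2.INTER_CUBIC)
for P,pp,z,col in((BIN,pb,0,(0,255,255)),(BODY,ps,5,(0,255,0))):
    cc,_=cv2.findContours(mask("top",P,*pp[:3],z).astype(np.uint8),cv2.RETR_EXTERNAL,cv2.CHAIN_APPROX_NONE); cv2.drawContours(o,cc,-1,col,1)
Rz=R.from_euler('z',pb[2]).as_matrix()
q=proj("top",np.array([[121,131,5],[121,-131,5],[-121,-131,5],[-121,131,5.]])@Rz.T+[pb[0],pb[1],0]);cv2.polylines(o,[np.round((q+.5)*S).astype(int).astype(np.int32)],True,(255,0,255),1)
cc,_=cv2.findContours(cv2.resize(c.astype(np.uint8),None,fx=S,fy=S),cv2.RETR_EXTERNAL,cv2.CHAIN_APPROX_NONE); cv2.drawContours(o,cc,-1,(255,255,0),1)
cv2.imwrite("pics/crop1.png",o[y0*S:(y0+hh)*S,x0*S:(x0+w)*S])
E
```

```text
bin [269.0, 193.5] 0.61 11284
scoop [257.6, 224.4] 0.97 1088
chestnut [230.0, 154.2] 0.66 158
stopper [302.8, 165.1] 0.69 99
bin (np.float64(553.189513683697), np.float64(-23.789088123667042), np.float64(-0.03216700450167404), np.float64(0.9871513632090254))
scoop (np.float64(507.4380983995426), np.float64(-5.279410737768323), np.float64(0.1627113990302659), np.float64(0.9456153762149175))
chest [[649.6747476   61.62586846  18.        ]]
stop [[ 626.68930416 -114.51949059   36.        ]]
```

View pics/crop1.png

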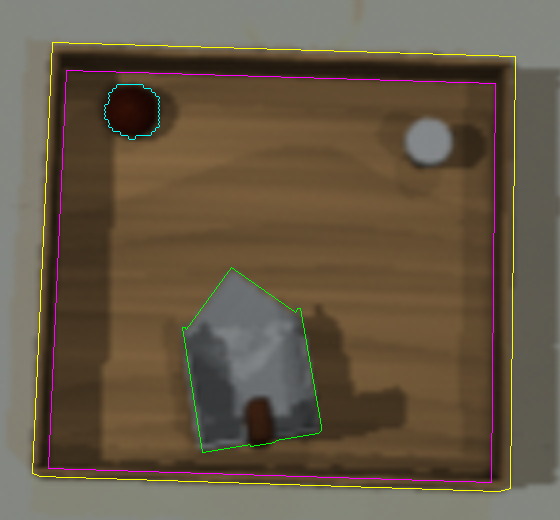

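The meant one is the grey steel scoop in the bin at top-image (258,222). The green (117,249), orange (375,180) and purple (373,260) ones are look-alikes, and the crop confirms this. The chestnut is at (228,157) near the left far corner, and the stopper at (302,165).

Emit:
move_arm(
  rows=[
    [-4,-4.2,0,0,100],
    [-4,-4.2,0,0,100],
    [-4,-4.2,0,0,100],
    [-4,-4.2,0,0,100],
    [-4,-4.2,0,0,100],
    [-4,-4.2,0,0,100],
    [-4,-4.2,0,0,100],
    [-4,-4.2,0,0,100],
    [-4,-4.2,0,0,100],
    [-4,-4.2,0,0,100],
  ],
)

```text
t: 2.0
ee_pos: [449.6, 19.1, 223.1]
orientation: [0.665, 3.069, 0.001]
ft_force: [0.9, 0.5, 0.5]
width: 87.9
grasp_force: 0.0
```

Emit:
move_arm(
  rows=[
    [0,0,0,10.5,100],
    [0,0,0,10.5,100],
    [0,0,0,10.5,100],
    [0,0,0,10.5,100],
    [0,0,0,10.5,100],
    [0,0,0,10.5,100],
    [0,0,0,10.5,100],
    [0,0,0,10.5,100],
    [0,0,0,10.5,100],
    [0,0,0,10.5,100],
  ],
)

```text
t: 3.25
ee_pos: [449.0, 21.0, 222.8]
orientation: [2.845, 1.333, 0.0]
ft_force: [-0.2, 0.4, 0.0]
width: 87.8
grasp_force: 0.0
```

Emit:
move_arm(
  rows=[
    [0,0,0,10.3,100],
    [0,0,0,10.3,100],
    [0,0,0,10.3,100],
    [0,0,0,10.3,100],
    [0,0,0,0,100],
    [0,0,0,0,100],
  ],
)

```text
t: 4.0
ee_pos: [449.0, 21.0, 222.8]
orientation: [3.131, 0.262, 0.0]
ft_force: [-0.3, 0.4, -0.1]
width: 88.1
grasp_force: 0.0
```

```bash
cat >> h.py <<'E'
def tool():
    o=get_obs(); M=R.from_rotvec(o["orientation"]).as_matrix(); return o,np.array(o["ee_pos"]),M,np.degrees(np.arctan2(M[1,1],M[0,1]))
E
python3 - <<'E'
from fit import *
o,p,M,a=tool(); print(o["t"],p,a,M[:,2],o["qpos"][5])
g=np.array([507.4-48*np.cos(.163),-5.3-48*np.sin(.163),p[2]])
# refine grip with wrist image
im=optics.get_image("wrist")
rs=spotter.regions_of("wrist","scoop"); print([(r["point"],r["conf"],r["region"].sum()) for r in rs])
S=1.5
for r in rs[:1]:
    try: print(fit("wrist",BODY,r["region"],(507.4,-5.3,.163),5))
    except Exception as e: print(e)
o2=cv2.resize(im,None,fx=1.5,fy=1.5)
c,_=cv2.findContours(cv2.resize(mask("wrist",BODY,507.4,-5.3,.163,5,1).astype(np.uint8),None,fx=1.5,fy=1.5),cv2.RETR_EXTERNAL,2);cv2.drawContours(o2,c,-1,(0,255,0),1)
cv2.imwrite("pics/w1.png",o2)
print("tool-frame delta mm",M.T@(g-p))
E
```

```text
4.0 [448.9868255   21.04237781 222.75756453] -80.44995404304504 [ 1.73636939e-04 -7.96684736e-06 -9.99999985e-01] 1.424486215479822
[([460.1, 231.8], 0.69, np.int64(3962)), ([32.8, 144.8], 0.65, np.int64(3618)), ([289.8, 140.2], 0.64, np.int64(4650)), ([499.5, 85.9], 0.58, np.int64(1834))]
(np.float64(507.4), np.float64(-5.3), np.float64(0.163), np.float64(0.0))
tool-frame delta mm [5.23351623e+00 3.54919462e+01 2.19051012e-03]
```

View pics/w1.png

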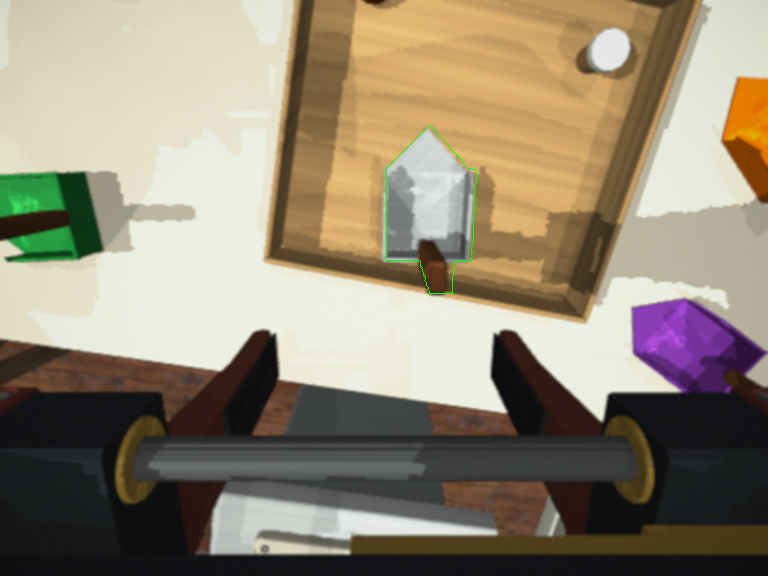

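Emit:
move_arm(
  rows=[
    [0.25,1.8,0,0,100],
    [0.25,1.75,0,0,100],
    [0,0,4,0,100],
    [0,0,4,0,100],
    [0,0,3,0,100],
    [0,0,2,0,100],
    [0,0,1.65,0,100],
    [0,0,0,0,100],
  ],
)

```text
t: 5.1
ee_pos: [459.0, -13.6, 75.2]
orientation: [-3.131, -0.256, 0.004]
ft_force: [0.5, 0.2, -0.5]
width: 87.9
grasp_force: 0.0
```

Emit:
move_arm(
  rows=[
    [0,0,0,0,0],
    [0,0,0,0,0],
    [0,0,0,0,0],
    [0,0,0,0,0],
    [0,0,0,0,0],
    [0,0,0,0,0],
  ],
)

```text
t: 5.85
ee_pos: [459.6, -13.2, 76.2]
orientation: [3.131, 0.256, -0.0]
ft_force: [-0.3, 0.4, -0.1]
width: 31.3
grasp_force: 0.0
```

Run:
```python
from fit import *
o,p,M,a=tool(); print(o["t"],p,a,o["width"],o["grasp_force"],o["ft_force"])
im=optics.get_image("wrist"); cv2.imwrite("pics/w2.png",im)
im=optics.get_image("top")
for l in("chestnut","stopper"):
    for r in spotter.regions_of("top",l):
        ys,xs=np.nonzero(r["region"]); print(l,r["conf"],ray("top",[[xs.mean(),ys.mean()]],18 if l=="chestnut" else 36))
```

```text
5.85 [459.63712509 -13.18032112  76.20275945] -80.65095287858153 31.26211486162936 0.0 [-0.25732031  0.43834581 -0.10820302]
chestnut 0.56 [[ 629.48896126 -116.21615134   18.        ]]
stopper 0.66 [[ 626.15043712 -114.35676533   36.        ]]
```

View pics/w2.png

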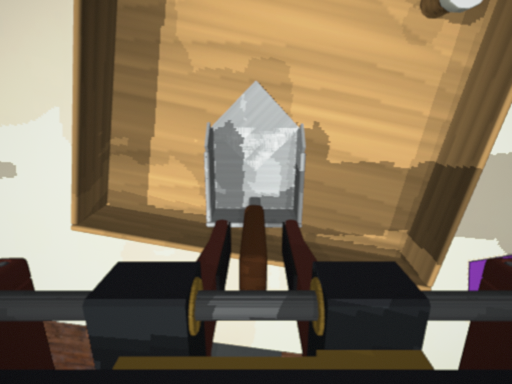

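The fingers straddle the grip at (253,235) in line with it, and the scoop is undisturbed. I'll keep closing.

Emit:
move_arm(
  rows=[
    [0,0,0,0,0],
    [0,0,0,0,0],
    [0,0,0,0,0],
    [0,0,0,0,0],
    [0,0,0,0,0],
    [0,0,0,0,0],
  ],
)

```text
t: 6.8
ee_pos: [459.6, -13.2, 76.1]
orientation: [3.131, 0.256, -0.0]
ft_force: [0.8, 0.1, -1.1]
width: 13.8
grasp_force: 30.0
```

Run:
```python
from fit import *
o,p,M,a=tool(); print(o["t"],p,a,o["width"],o["grasp_force"],o["ft_force"])
im=optics.get_image("wrist")
best=max(spotter.regions_of("wrist","scoop"),key=lambda r:-np.hypot(r["point"][0]-256,r["point"][1]-170))
print(best["point"],best["conf"])
reg=best["region"].copy(); reg[195:]=0
big=lambda m:m
import fit as F
om=F.mask
def m2(n,parts,x,y,a,z,s=4):
    m=om(n,parts[:4],x,y,a,z,s).copy(); m[195*s:]=0; return m
F.mask=m2
ps=F.fit("wrist",BODY,reg,(507.4,-5.3,.163),5); print(ps)
c,s=np.cos(ps[2]),np.sin(ps[2]); d=p[:2]-[ps[0],ps[1]]
print("TCP in scoop frame",c*d[0]+s*d[1],-s*d[0]+c*d[1],"yaw by tool",a+90-9-(-9)+ -0, "TCP-yaw",np.degrees(ps[2]))
```

```text
6.8 [459.61756948 -13.23049818  76.12181461] -80.65364140052539 13.777397646619644 29.99289035797119 [ 0.8394453   0.12440856 -1.07240893]
[258.9, 170.6] 0.84
(np.float64(504.29073757834317), np.float64(-5.505969680614882), np.float64(0.1566632800248652), np.float64(0.9750455589613255))
TCP in scoop frame -45.33127894113931 -0.6598774339754616 yaw by tool 9.346358599474613 TCP-yaw 8.976144750100952
```

Emit:
move_arm(
  rows=[
    [0,0,-1,0,0],
    [1.74,0.56,0,0,0],
    [1.74,0.56,0,0,0],
    [1.74,0.56,0,0,0],
    [1.74,0.56,0,0,0],
    [1.74,0.56,0,0,0],
    [0,0,0,-8.5,0],
    [0,0,0,-8.5,0],
    [0,0,0,-8.5,0],
    [0,0,0,-8.3,0],
  ],
)

```text
t: 8.15
ee_pos: [550.2, -26.7, 86.8]
orientation: [2.919, 1.162, 0.001]
ft_force: [0.5, 0.5, -1.0]
width: 14.2
grasp_force: 30.0
```

```bash
cat > st.py <<'E'
from fit import *
o,p,M,a=tool(); print("t",o["t"],p,"yaw",a+90,o["width"],o["grasp_force"],o["ft_force"])
im=optics.get_image("wrist")
corner=np.array([678.3,103.3]); C=np.array([649.7,61.6])
y=np.radians(a+90); d=np.array([np.cos(y),np.sin(y)]); n=np.array([-d[1],d[0]])
tip=p[:2]+96.5*d; print("tip->corner along,left",(corner-tip)@d,(corner-tip)@n,"chest",(C-tip)@d,(C-tip)@n)
for r in spotter.regions_of("wrist","chestnut"):
    ys,xs=np.nonzero(r["region"]); w=ray("wrist",[[xs.mean(),ys.mean()]],18)[0]; print("chest",r["conf"],r["point"],w,(w[:2]-tip)@d,(w[:2]-tip)@n)
Rz=R.from_euler('z',y).as_matrix()
o2=im.copy()
q=proj("wrist",np.array([[121,131,5],[121,-131,5],[-121,-131,5],[-121,131,5.]])@R.from_euler('z',-.032).as_matrix().T+[553.2,-23.8,0]);cv2.polylines(o2,[np.round(q).astype(np.int32)],True,(255,0,255),1)
q=proj("wrist",np.array([[50,0,0],[15,35,0],[15,-35,0]])@Rz.T+[*(p[:2]+46.5*d),p[2]-71]);cv2.polylines(o2,[np.round(q).astype(np.int32)],True,(0,255,0),1)
import sys; cv2.imwrite(sys.argv[1],o2)
E
python3 st.py pics/w3.png
```

```text
t 8.15 [550.16593508 -26.70969579  86.8122806 ] yaw 43.42393427816509 14.154995458096167 29.99285191297531 [ 0.47644999  0.52691029 -0.98233567]
tip->corner along,left 85.92967125829017 6.346230073851116 chest 36.49364299629101 -4.280580815536885
chest 0.76 [261.8, 19.6] [648.4810687  62.656      18.       ] 36.33423317561829 -2.67573876238209
```

View pics/w3.png

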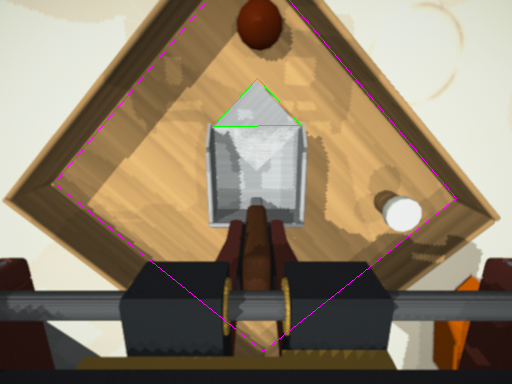

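The tip at (258,79) matches the model and the chestnut at (260,22) lies ahead, slightly right. I'll lower the scoop and push.

Emit:
move_arm(
  rows=[
    [0,-0.15,0.6,0,0],
    [0,0,0.55,0,0],
    [0,0,0,0,0],
    [1,0,0,0,0],
    [1,0,0,0,0],
    [0.8,0,0,0,0],
    [0.8,0,0,0,0],
    [0.8,0,0,0,0],
    [0.8,0,0,0,0],
    [0,0,0,0,0],
  ],
)

```text
t: 9.5
ee_pos: [587.8, 10.2, 75.2]
orientation: [2.922, 1.153, 0.002]
ft_force: [0.2, 0.5, 5.4]
width: 13.6
grasp_force: 30.0
```

```bash
python3 st.py pics/w4.png
```

```text
t 9.5 [587.81791066  10.16986577  75.1931331 ] yaw 43.07965840726958 13.637380707106361 30.0008761882782 [0.20069306 0.45262265 5.3586156 ]
tip->corner along,left 33.19778575486348 6.222118905720757 chest -16.173496625839743 -4.701546966359821
chest 0.59 [205.5, 206.8] [584.74269511  24.87912527  18.        ] -88.69951467018153 12.844130733089749
```

View pics/w4.png

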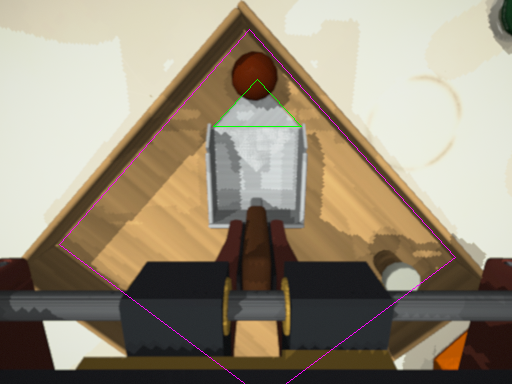

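The chestnut at (255,75) is now against or on the nose tip, with the corner ahead at (245,28). I'll go on slowly.

Emit:
move_arm(
  rows=[
    [0.5,0,0,0,0],
    [0.5,0,0,0,0],
    [0.5,-0.05,0,0,0],
    [0.5,-0.1,0,0,0],
    [0.4,-0.15,0,0,0],
    [0,0,0,0,0],
  ],
)

```text
t: 10.35
ee_pos: [603.0, 28.4, 75.2]
orientation: [2.921, 1.153, 0.001]
ft_force: [-0.1, -1.3, 6.0]
width: 14.0
grasp_force: 30.0
```

```bash
python3 st.py pics/w5.png
```

```text
t 10.35 [603.01398326  28.38597241  75.19500571] yaw 43.08560889841773 14.02426564848748 30.000836849212646 [-0.05425518 -1.28399434  5.99765825]
tip->corner along,left 9.656977930794005 3.285099946438725 chest -39.71543866820556 -7.6334383794924126
chest 0.57 [248.2, 95.9] [658.83647114  88.99783752  18.        ] -14.327565740031853 6.135095082163736
```

View pics/w5.png

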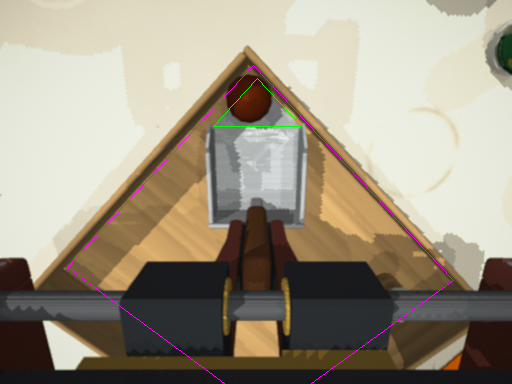

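The chestnut at (248,97) is riding onto the nose. I'll close the last 10 mm into the corner.

Emit:
move_arm(
  rows=[
    [0.25,-0.1,0,0,0],
    [0.25,-0.1,0,0,0],
    [0.2,-0.1,0,0,0],
    [0.15,0,0,0,0],
    [0,0,0,0,0],
  ],
)

```text
t: 11.08
ee_pos: [606.8, 36.0, 75.2]
orientation: [2.922, 1.153, 0.0]
ft_force: [-1.4, -3.4, 7.7]
width: 13.9
grasp_force: 30.0
```

```bash
python3 st.py pics/w6.png
```

```text
t 11.075 [606.7978358   36.04833388  75.22949117] yaw 43.075526435811945 13.913304302938302 30.000719726085663 [-1.4472054  -3.38587511  7.66837084]
tip->corner along,left 1.659367349459554 0.29100432094323003 chest -47.71112712623827 -10.636222007136817
chest 0.64 [252.7, 107.8] [658.56852478  88.55606994  18.        ] -22.823110364085192 2.997085012678328
```

View pics/w6.png

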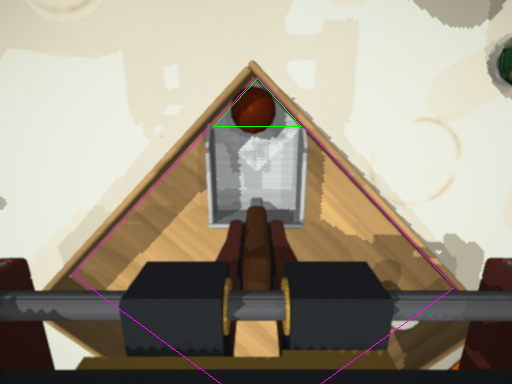

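The nose sits in the corner, with the chestnut at (253,108) centred and 23 mm behind the tip. I'll press slightly, back off and lift gently.

Emit:
move_arm(
  rows=[
    [0.1,0,0,0,0],
    [0,0,0,0,0],
    [-0.1,0,0,0,0],
    [-0.2,0,0,0,0],
    [-0.3,0,0,0,0],
    [-0.2,0,0,0,0],
    [0,0,0,0,0],
    [0,0,-0.2,0,0],
    [0,0,-0.4,0,0],
    [0,0,-0.7,0,0],
  ],
)

```text
t: 12.42
ee_pos: [600.5, 31.6, 87.3]
orientation: [-2.921, -1.155, 0.003]
ft_force: [-0.3, 0.0, -2.2]
width: 13.8
grasp_force: 30.0
```

```bash
python3 st.py pics/w7.png
```

```text
t 12.425 [600.5466936   31.64415457  87.26791894] yaw 43.14391284265088 13.769677856886751 29.999728202819824 [-0.34787258  0.03521382 -2.19481621]
tip->corner along,left 9.232442030322286 -0.8874359541195059 chest -40.151059662838215 -11.755727472182881
chest 0.73 [251.5, 107.2] [653.57168335  84.79872186  18.        ] -21.462074984746764 2.5233649172004777
```

View pics/w7.png

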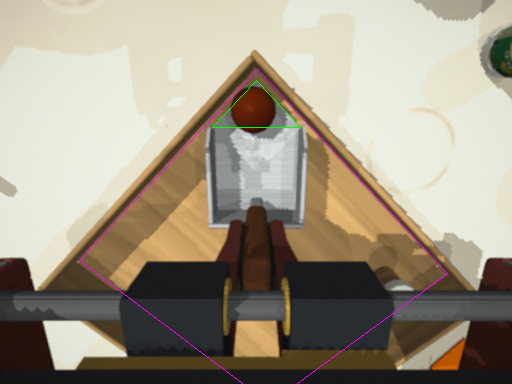

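The chestnut at (252,107) came along on the lifted scoop. I'll continue up, then over the left wall.

Emit:
move_arm(
  rows=[
    [0,0,-0.9,0,0],
    [0,0,-1,0,0],
    [0,0,-1,0,0],
    [0,0,-1,0,0],
    [0,0,-1,0,0],
    [0,0,-1,0,0],
    [0,0,-0.9,0,0],
    [0,0,-0.6,0,0],
    [0,0,-0.3,0,0],
    [0,0,0,0,0],
  ],
)

```text
t: 13.78
ee_pos: [601.5, 31.8, 164.7]
orientation: [2.921, 1.155, 0.0]
ft_force: [-0.3, 0.1, -2.3]
width: 14.1
grasp_force: 30.0
```

Emit:
move_arm(
  rows=[
    [0.05,-0.2,0,0,0],
    [0.1,-0.5,0,0,0],
    [0.2,-0.8,0,0,0],
    [0.2,-1.1,0,0,0],
    [0.25,-1.3,0,0,0],
    [0.25,-1.3,0,0,0],
    [0.25,-1.3,0,0,0],
    [0.25,-1.3,0,0,0],
    [0.25,-1.3,0,0,0],
    [0.25,-1.3,0,0,0],
  ],
)

```text
t: 15.02
ee_pos: [544.8, 122.4, 164.7]
orientation: [2.921, 1.155, 0.0]
ft_force: [-0.2, -0.4, -1.4]
width: 14.0
grasp_force: 30.0
```

Emit:
move_arm(
  rows=[
    [0.25,-1.3,0,0,0],
    [0.25,-1.3,0,0,0],
    [0.25,-1.3,0,0,0],
    [0.2,-1.1,0,0,0],
    [0.2,-0.8,0,0,0],
    [0.1,-0.5,0,0,0],
    [0.05,-0.2,0,0,0],
    [0,0,0,0,0],
  ],
)

```text
t: 16.02
ee_pos: [510.4, 177.9, 164.7]
orientation: [2.921, 1.155, 0.0]
ft_force: [-0.5, -0.2, -1.8]
width: 13.9
grasp_force: 30.0
```

```bash
python3 st.py pics/w8.png
python3 - <<'E'
from h import *
im=optics.get_image("top"); rs=spotter.regions_of("top","scoop")
for r in rs:
    q=np.argwhere(r["region"]); print(r["conf"],r["point"],q.min(0),q.max(0))
print([(r["point"],r["conf"]) for r in spotter.find_in("top","chestnut")],[(r["point"],r["conf"]) for r in spotter.find_in("top","stopper")])
w=cv2.imread("pics/w8.png"); t=cv2.resize(im[120:312,80:336],(512,384)); cv2.imwrite("pics/c8.png",cv2.resize(np.hstack([w,t]),(800,300)))
E
```

```text
t 16.025 [510.39285836 177.94827909 164.67909945] yaw 43.14421476958195 13.891602857397066 29.99955028295517 [-0.52315693 -0.19469216 -1.80166975]
tip->corner along,left -25.036366985212975 -169.28710211237097 chest -74.41992594944382 -180.1551333980423
chest 0.59 [251.4, 104.0] [560.62955767 230.22815603  18.        ] -24.094641020909886 3.7915012529583625
0.98 [374.8, 258.9] [241 347] [281 403]
0.98 [375.5, 181.1] [159 353] [201 402]
[] []
```

View pics/c8.png

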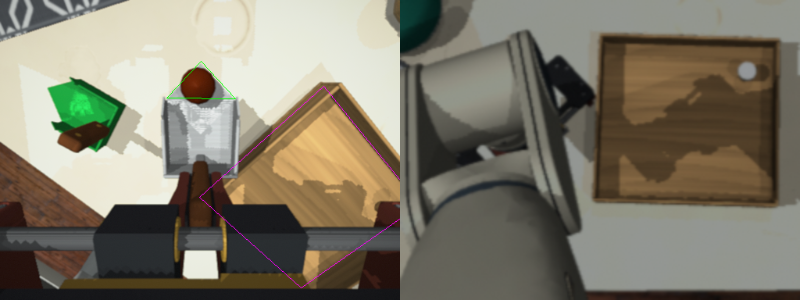

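The chestnut is still on the nose and the worktop below is clear between the green scoop and the bin. The stopper is still in the bin. I'll lower now.

Emit:
move_arm(
  rows=[
    [0,0,0.3,0,0],
    [0,0,0.7,0,0],
    [0,0,1.1,0,0],
    [0,0,1.3,0,0],
    [0,0,1.3,0,0],
    [0,0,1.3,0,0],
    [0,0,1.2,0,0],
    [0,0,0.9,0,0],
    [0,0,0.6,0,0],
    [0,0,0.3,0,0],
  ],
)

```text
t: 17.58
ee_pos: [510.3, 178.0, 74.4]
orientation: [2.922, 1.155, -0.0]
ft_force: [0.5, -0.3, -2.1]
width: 14.1
grasp_force: 30.0
```

Emit:
move_arm(
  rows=[
    [0,0,0.1,0,0],
    [0,0,0.1,0,0],
    [0,0,0.08,0,0],
    [0,0,0,0,0],
  ],
)

```text
t: 18.08
ee_pos: [510.4, 178.0, 72.0]
orientation: [2.922, 1.155, 0.0]
ft_force: [1.0, 0.5, -2.2]
width: 13.6
grasp_force: 30.0
```

Emit:
move_arm(
  rows=[
    [0,0,0.06,0,0],
    [0,0,0.06,0,0],
    [0,0,0,0,0],
  ],
)

```text
t: 18.45
ee_pos: [510.3, 178.0, 70.6]
orientation: [-2.921, -1.155, 0.0]
ft_force: [0.5, 0.3, -1.5]
width: 13.9
grasp_force: 30.0
```

Emit:
move_arm(
  rows=[
    [0,0,0.05,0,0],
    [0,0,0.05,0,0],
    [0,0,0,0,0],
  ],
)

```text
t: 18.82
ee_pos: [510.4, 178.0, 70.2]
orientation: [2.922, 1.155, 0.0]
ft_force: [-2.3, 0.0, 5.6]
width: 13.5
grasp_force: 30.0
```

It is on the worktop. I'll release and retreat upward.

Emit:
move_arm(
  rows=[
    [0,0,0,0,10],
    [0,0,0,0,25],
    [0,0,0,0,50],
    [0,0,0,0,60],
    [0,0,0,0,60],
    [0,0,0,0,60],
    [0,0,0,0,60],
    [0,0,0,0,60],
  ],
)

```text
t: 19.82
ee_pos: [510.3, 178.0, 69.7]
orientation: [-2.922, -1.155, 0.0]
ft_force: [-0.1, 0.1, 0.3]
width: 52.4
grasp_force: 0.0
```

Emit:
move_arm(
  rows=[
    [0,0,-0.5,0,60],
    [0,0,-1.5,0,60],
    [0,0,-2,0,60],
    [0,0,-3,0,60],
    [0,0,-3,0,60],
    [0,0,-3,0,60],
    [0,0,-1,0,60],
    [0,0,0,0,60],
  ],
)

```text
t: 20.82
ee_pos: [510.6, 178.1, 210.4]
orientation: [2.921, 1.155, 0.002]
ft_force: [0.8, 0.1, -0.2]
width: 52.8
grasp_force: 0.0
```

```bash
python3 st.py pics/w9.png
python3 - <<'E'
from h import *
print(get_obs()["width"],[(r["point"],r["conf"]) for r in spotter.find_in("wrist","stopper")])
E
```

```text
t 20.825 [510.55589408 178.07111727 210.35720517] yaw 43.14630423123457 52.84941827902062 0.0 [ 0.76881782  0.09423062 -0.17169214]
tip->corner along,left -25.24549762461512 -169.26783788074607 chest -74.62945289121454 -180.13406824028212
chest 0.75 [254.8, 105.0] [560.87337591 230.12232769  18.        ] -24.19193980210982 3.566779204200342
52.63780501445063 [([472.7, 254.9], 0.77)]
```

View pics/w9.png

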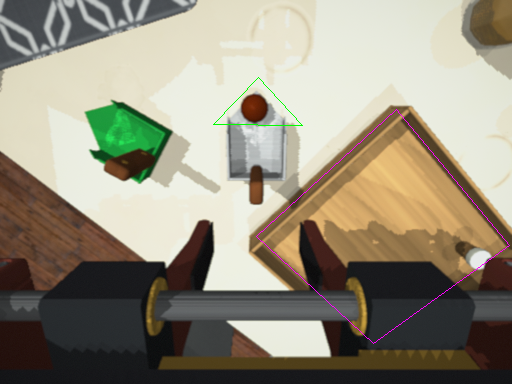

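The scoop stands level at (256,150) with the chestnut in it at (255,107). The stopper is in the bin at (478,257), and the gripper is clear.

```bash
python3 -c "
from workcell import close_job; print(close_job())"
```

```text
the job is handed in; nothing more can be done
None
```

The scoop is standing level on the worktop to the left of the bin with the chestnut on its nose and the gripper clear; the stopper is still in the bin, and I handed the job in at about 21 s (no verdict was shown).

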